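Reset the tripped wheel controller

ROBOT

A 7-joint arm with a two-finger parallel gripper is mounted at the origin on the work surface. World frame = base frame: x ahead of the robot, y to its left, z up, the work surface at z = 0. Lengths are in m, angles in degrees, forces in N, time in s.
With the tool pointing down it reaches from about 0.4 to 0.9 m from the base axis. Payload 5.5 kg.
Tool frame: the origin (TCP) lies at the very end of the fingers, on their centre line; the grasp point (between the pads) lies tcp_to_grasp behind it (tcp_to_grasp is the distance from the TCP to the grasp point, in m); z points along the fingers, y is the direction in which the jaws open and shut (so a half turn about z gives the same grasp; the last joint's range is limited). The gripper opens to 92 mm and grips with 3 to 60 N. Pads are 19 mm wide; open, the fingers measure 130 mm over their backs; the gripper's body (75 mm by 190 mm) begins 47 mm behind the grasp point.
Start: joints at [90.825, 28.699, -24.465, 88.831, 12.651, 65.22, -12.049], TCP at [0.16, -0.63, 0.227] pointing down, gripper open.
Joint ranges: [-164.97, 164.97], [-17.58, 116.51], [-87.97, 89.64], [11.32, 138.91], [-80.73, 260.73], [10.89, 115.49], [-147.41, 147.41]. Speed limits (degrees/s): [147.25, 147.25, 180, 180, 180, 180, 180].

INTERFACE

Orientations are given as a 3x3 rotation matrix whose columns are the frame's x, y, z axes.
In Python, from bench import * gives the robot as it stands.
- The arm moves only by the tool carry_out, never from a script. Its argument "targets" is a list of rows, each a list of 3 entries, a list of its own where there are three numbers: the turn, a rotation vector about the tool's x, y, z in degrees, then the shift along the tool's x, y, z in mm, then the opening, from 0 (shut) to 1 (fully open). A call has 1 to 12 rows; each row shifts and turns the commanded pose from where the row before left it, along the tool's axes as they then stand; what a row does not reach is not made up. A row lasts 1/10 s, in which the tool goes at most 50 mm and 8.59 degrees, less where a joint would pass 70% of its speed; a pose out of reach is approached as far as the arm can. A call is refused whole if a number of a shift passes 50 or a number of a turn 8.59, either way. A call with a gripper value outside its range is refused whole. The fingers move at their own pace and stop on an object; the grip force is fixed at half the most. Time passes only in rows, so rows that do not move let the fingers close. It gives the time, the measured TCP pose, the force and the opening at its end, in the units of the state.
- sense(): the state, without advancing time (a new reading comes with each control period).
- grab_frame(name): name is "scene" or "side" or "wrist"; returns the picture (384x512x3 uint8, red, green, blue); there is no depth.
- get_calibration(name): a dict with "fx", "fy", "cx", "cy" (pixels), "rvec" (rotation vector, rad) and "tvec" (3), from world to camera coordinates, as OpenCV has them. Camera axes: x right, y down, z forward; pixel columns grow to the right and rows downward; lengths in m; the calibration is good to about 2 mm. A picture is of the moment at which its call begins: read the wrist's pose just before it. get_calibration takes no time and is no camera call; for the wrist camera it gives the pose at the moment of the call.
- finish_job(): hands the job in, once; it reports no verdict.
The state is a dict: "time": time; "qpos": joint angles; "joint_velocities": joint speeds; "tau": joint torques, N m; "tcp_pos": TCP position; "eef_rot": TCP orientation; "wrist_force": force on the tool from outside, world axes, zero at the start; "ft_torque": the same for the moment, N m; "gripper_width": finger opening in m.
Only numpy, scipy, OpenCV 4.12 (cv2) and the standard library are available. Lean on these libraries where they do the work, as an engineer would, in place of code of your own. Each camera call takes 0.05 s, during which the arm holds its last target. There are 200 camera calls.

TASK

The potter's wheel has tripped: first take the fired-clay lid off the grey controller and set it down (do not drop it) right way up and wholly on the plywood ware board. Then take the blue-handled stylus from the tool block, reach its steel rod down through the round hole in the controller's top and press the red recessed reset button all the way down, without forcing it. Finish still gripping the stylus, upright, with the button held down by it; leave the other tool and the two clay cups where they are.

Things in the scene. Friction and masses are not known exactly. Their poses are not given: they have to be found in the camera images.
- controller: Grey controller box fixed on the bench, 150 (x) by 220 (y) by 70 mm high; origin at the centre of its underside, z up. On its flat top a black dial, 36 mm wide and 18 mm high, stands at (0, +68) mm. Its place and yaw vary.
- reset_hole (a point): Centre of the mouth of the round reset hole, 18 mm wide, in the controller's top face, at (0, -45, 70) mm in the controller's frame; axes as the controller's. The shaft goes straight down. At the start the lid hides it.
- reset_button (a joint): Travel of the red reset button (round, 15.6 mm wide) at the bottom of the hole, in m: 0 up, 0.008 fully down against its stop. Its top lies 30 mm below the mouth of the hole when up. It springs back: about 1.5 N starts it moving, 5 N holds it fully down.
- lid: Loose pinkish fired-clay jar lid, about 150 g: a disc 80 mm wide and 12 mm thick with a round knob in its middle, 24 mm wide and 34 mm tall (total height 46 mm). Origin at the centre of its underside, z up. At the start it lies on the controller over the hole.
- lid_knob (a point): A point on the axis of the lid's knob, 36 mm above the lid's underside and 10 mm below the knob's top: a good place to grip.
- ware_board: Square plywood board fixed on the bench, 170 by 170 by 15 mm thick, empty; origin at the centre of its underside, top 15 mm higher. To the left or the right of the controller.
- tool_block: Light wooden block fixed on the bench on the other side of the controller, 160 (x) by 60 (y) by 70 mm high; origin at the centre of its underside. Two upright 10 mm holes at x = -45 and +45 mm on its centre line, one tool standing in each.
- stylus: Loose stylus, about 50 g, standing upright in one of the block's two holes: a steel rod 8 mm wide and 60 mm long below a round blue handle 18 mm wide and 80 mm long (140 mm in all). Origin at the centre of the rod's lower tip, z from the tip towards the handle. In the block the handle's foot rests on the block's top, so the tip is 10 mm above the bench.
- stylus_grip (a point): A point on the stylus's axis inside the blue handle, 105 mm from the rod's tip and 35 mm below the handle's top: a good place to grip.
- loop_tool: Bystander: loose trimming tool with a dark wooden handle, 16 mm wide, and a brass wire loop on top, 145 mm long in all, standing upright in the block's other hole, 90 mm from the stylus. Origin at its lower tip.
- cup_a: Bystander: clay-coloured open cup, 70 mm wide at the rim, 75 mm high, standing on the bench beyond the work, to the left. Origin at the centre of its underside.
- cup_b: Bystander: the like cup, to the right.
Things that resemble listed ones, but are neither listed nor needed, are in the scene too. What is meant by the stylus is not green or yellow, and is the smaller of those in its own colour.

How it is judged (in metres and radians):
On the way, in this order (a step that is already met when the one before it is completed fails the run):
1. the lid stands released and still, right way up, wholly on the ware board (x of lid in the frame of ware_board between -0.05 and 0.05 m and y of lid in the frame of ware_board between -0.05 and 0.05 m and z of lid in the frame of ware_board between 0.011 and 0.019 m and angle between lid's own z axis and vertical below 0.12 rad and contact force between the fingers and lid below 0.1 N and linear speed of lid below 0.03 m/s), for 0.2 s.
2. the stylus is gripped and lifted clear of the tool block (height (world z) of stylus above 0.072 m and contact force between the fingers and stylus above 1 N), for 0.1 s.
At the end, for the whole second after the job is handed in: Stylus gripped, within 0.25 rad of upright, tip in the hole, pressing over 2 N with the button at least 5.5 of 8 mm down; lid still, flat (0.12 rad), released on the ware board, centre within 50 mm of the board's along each side; cups and loop tool within 30 mm of their starts (all of step 1 and value of joint reset_button above 0.0055 m and contact force between stylus and reset_button above 2 N and contact force between the fingers and stylus above 2 N and horizontal distance between stylus and reset_hole below 0.009 m and z of stylus in the frame of reset_hole below -0.03 m and angle between stylus's own z axis and vertical below 0.25 rad and distance of each of cup_a, cup_b, loop_tool from where it was at the start of the episode below 0.03 m); the arm keeps its last pose, push and grip.
It fails at once if the first cup is moved more than 30 mm or tipped (distance of cup_a from where it was at the start of the episode above 0.03 m or angle between cup_a's own z axis and vertical above 0.5 rad).
It fails at once if the second cup is moved more than 30 mm or tipped (distance of cup_b from where it was at the start of the episode above 0.03 m or angle between cup_b's own z axis and vertical above 0.5 rad).
It fails at once if the loop tool is moved more than 30 mm or tipped (distance of loop_tool from where it was at the start of the episode above 0.03 m or angle between loop_tool's own z axis and vertical above 0.5 rad).
It fails at once if the lid is dropped (falls faster than 0.6 m/s out of the fingers) (linear speed of lid above 0.6 m/s and contact force between the fingers and lid below 0.05 N).
It fails at once if the button is forced: pressed with more than 40 N (contact force between stylus and reset_button above 40 N).
It also fails if it takes over 67 s, if anything falls off the work surface, if the arm or the gripper's body presses on something with over 40 N, if the wrist force passes 120 N, or if a joint passes its speed limit or range.

## Working session

There is one attempt and no reset: what is moved stays moved. The work goes in short steps, Python scripts to look and compute and a tool call to move; the robot and the scene stay as the last step left them, time stands still between calls to the robot, and variables do not carry over. Pictures are saved under pics/ and viewed, about 8 in all and at most 12, crops included, and the job is handed in when it is done.

Besides the shell and the picture viewer there is one more tool, called after "Call:" by a JSON object that holds its "fn" and its "kwargs", one argument or row to a line. carry_out: Moves the arm, as the interface text tells. Its arguments: {"type":"object","properties":{"targets":{"type":"array"}},"required":["targets"]}

```bash
mkdir -p pics; ls; python3 - <<'E'
from bench import *
import cv2,numpy as np
s=sense();print({k:np.round(v,4).tolist() for k,v in s.items()})
try: print(tcp_to_grasp)
except Exception as e: print(e)
ims=[]
for n in("scene","side"):
    im=grab_frame(n)[:,:,::-1];cv2.imwrite(f"pics/{n}0.png",im);ims.append(im)
    c=get_calibration(n);R=cv2.Rodrigues(np.array(c["rvec"]))[0];print(n,c["fx"],-R.T@np.array(c["tvec"]).ravel(),R.round(2).tolist())
cv2.imwrite("pics/both.png",cv2.resize(np.vstack(ims),None,fx=.78,fy=.78)) 
E
```

```text
pics
{'time': 0.0, 'qpos': [90.8271, 28.7541, -24.4526, 88.8915, 12.6527, 65.2183, -12.0514], 'joint_velocities': [-0.0539, -0.0203, 0.0083, 0.0339, -0.0189, 0.018, 0.0252], 'tau': [0.0009, -56.6594, -5.816, -27.9114, -0.0688, 0.031, 0.0002], 'tcp_pos': [0.1598, -0.6293, 0.2257], 'eef_rot': [[0.9692, 0.2462, -0.0004], [0.2462, -0.9692, 0.0019], [0.0, -0.0019, -1.0]], 'wrist_force': [1.207, 0.7428, 0.3702], 'ft_torque': [0.049, -0.0142, -0.0087], 'gripper_width': 0.0917}
0.0188
scene 369.3110775108451 [ 1.24756661 -0.04006978  0.90775865] [[0.01, 1.0, -0.02], [0.74, -0.02, -0.68], [-0.68, -0.0, -0.74]]
side 403.25966282330273 [0.12446188 0.52622833 0.75882719] [[-0.82, -0.57, -0.01], [-0.39, 0.57, -0.72], [0.42, -0.59, -0.69]]
```

View pics/scene0.png

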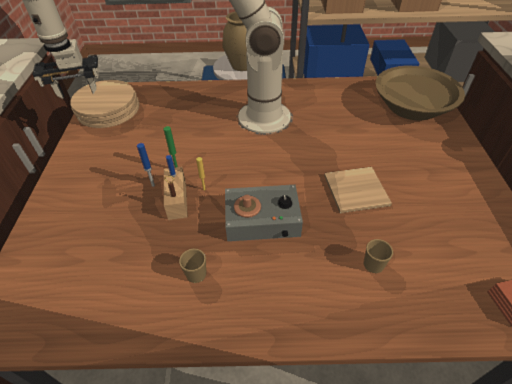

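View pics/side0.png

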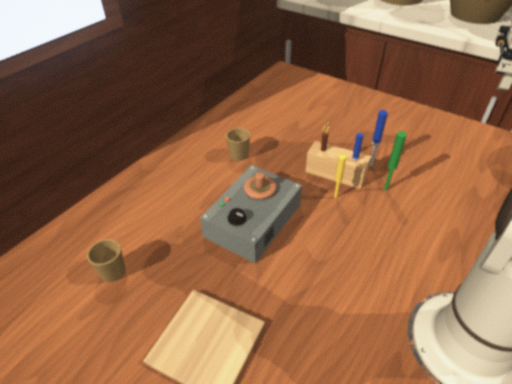

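Scene: the controller is at about (263,212) with the lid at (247,205) and the dial at (285,201). The board is at (357,190), the block at (174,196), and the cups are at (193,265) and (377,256).

Stylus candidates (scene / side px):
- Large blue: (146,157) / (380,125)
- Small blue: (171,165) / (358,146)
- Green: (170,147)
- Yellow: (201,175)

The small blue one fits: it is blue, the smaller of the two, and stands in the block. I'll confirm this in a crop and measure at the same time.

```bash
cat > h.py <<'E'
import cv2,numpy as np
from bench import *
def cam(n):
    c=get_calibration(n);R=cv2.Rodrigues(np.array(c["rvec"],float))[0];t=np.array(c["tvec"],float).ravel()
    return c,R,-R.T@t
def ray(C,uv):
    c,R,o=C;return o,R.T@np.array([(uv[0]-c["cx"])/c["fx"],(uv[1]-c["cy"])/c["fy"],1.])
def onz(C,uv,z):
    o,d=ray(C,uv);return o+d*(z-o[2])/d[2]
def proj(C,p):
    c,R,o=C;q=R@(np.array(p)-o);return np.array([c["fx"]*q[0]/q[2]+c["cx"],c["fy"]*q[1]/q[2]+c["cy"]])
def tri(C1,u1,C2,u2):
    A=[];b=[]
    for C,u in((C1,u1),(C2,u2)):
        o,d=ray(C,u);d=d/np.linalg.norm(d);P=np.eye(3)-np.outer(d,d);A.append(P);b.append(P@o)
    return np.linalg.lstsq(np.vstack(A),np.hstack(b),rcond=None)[0]
def blobs(im,lo,hi,amin=15,roi=None):
    m=cv2.inRange(cv2.cvtColor(im,cv2.COLOR_BGR2HSV),np.array(lo),np.array(hi))
    if roi:
        k=np.zeros_like(m);x0,y0,x1,y1=roi;k[y0:y1,x0:x1]=255;m&=k
    n,l,s,c=cv2.connectedComponentsWithStats(m)
    return [(s[i].tolist(),c[i].round(1).tolist()) for i in range(1,n) if s[i,4]>=amin],l
E
python3 - <<'E'
from h import *
S=cv2.imread("pics/scene0.png");D=cv2.imread("pics/side0.png")
for n,im,r in(("scene",S,(110,100,320,300)),("side",D,(190,90,440,280))):
    for k,lo,hi in(("blue",(105,150,60),(130,255,255)),("green",(60,120,40),(90,255,255)),("yellow",(22,150,120),(32,255,255)),("dial",(0,0,0),(180,255,35))):
        print(n,k,blobs(im,lo,hi,12,r)[0])
for n,im,p in(("scene",S,[(247,199),(240,209),(230,200),(262,225)]),("side",D,[(261,180),(247,187)])):
    h=cv2.cvtColor(im,cv2.COLOR_BGR2HSV);print([h[y,x].tolist() for x,y in p])
a=cv2.resize(S[120:250,120:320],(800,520),interpolation=cv2.INTER_CUBIC);cv2.imwrite("pics/cropS.png",a)
b=cv2.resize(D[95:265,195:415],(776,600),interpolation=cv2.INTER_CUBIC);cv2.imwrite("pics/cropD.png",b)
E
```

```text
scene blue [([138, 144, 12, 25, 139], [143.6, 155.6]), ([167, 156, 8, 19, 70], [170.5, 164.6])]
scene green [([164, 127, 13, 40, 161], [170.0, 141.9])]
scene yellow [([197, 157, 5, 5, 16], [198.9, 158.9])]
scene dial [([278, 197, 14, 12, 114], [284.5, 202.6]), ([282, 231, 6, 6, 27], [284.5, 233.2])]
side blue [([374, 111, 12, 30, 158], [379.5, 125.5]), ([354, 134, 8, 23, 76], [357.4, 144.8])]
side green [([389, 133, 16, 37, 199], [396.3, 149.9])]
side yellow [([336, 156, 10, 27, 117], [339.6, 167.6])]
side dial [([236, 218, 9, 5, 22], [240.2, 219.9])]
[[11, 131, 175], [13, 122, 123], [30, 27, 67], [27, 27, 86]]
[[10, 141, 154], [11, 143, 211]]
```

View pics/cropS.png

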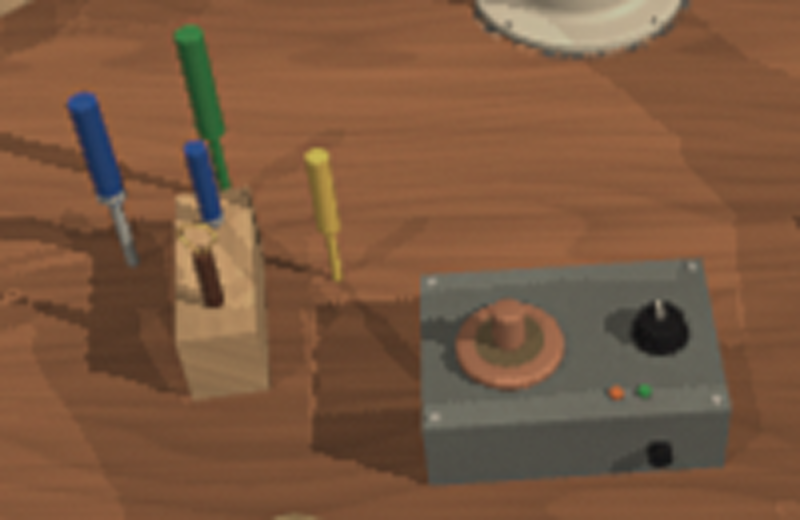

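View pics/cropD.png

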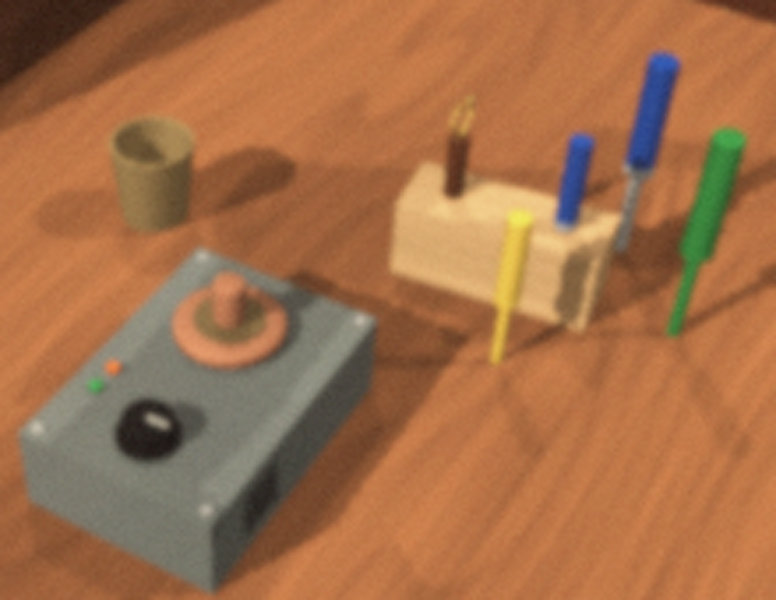

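The crops confirm it: the small blue handle at scene (170,165) / side (358,146) stands in the block with the dark loop tool. The larger blue, green and yellow ones stand on the bench around it.

```bash
python3 - <<'E'
from h import *
A=cam("scene");B=cam("side")
pr={"knobtop":((247,196.5),(260.5,174.4)),"styltop":((169,157),(360,135.3)),"yeltop":((199.5,159.3),(342.4,157.4)),"yeltip":((204.2,189.5),(335.5,197)),"grntop":((167.5,128.3),(401.7,134.1)),"grntip":((176.5,166.5),(386,189)),"bluetop":((140.5,145.3),(383,113.4)),"bluetip":((153,186),(371,165)),"looptop":((170.5,180),(327.5,123))}
for k,(a,b) in pr.items():
    p=tri(A,a,B,b);print(k,(p*1000).round(),(proj(A,p)-a).round(1),(proj(B,p)-b).round(1))
f=lambda l,z,C=A:print((np.array([onz(C,u,z) for u in l])*1000).round()[:,:2].tolist(),(np.mean([onz(C,u,z) for u in l],0)*1000).round(1))
print("ctrl");f([(225.3,189),(295,185.5),(301.8,222.3),(226.5,226.3)],.07)
print("ctrl side: corners");f([(195+x/3.527,95+y/3.527) for x,y in((205,252),(375,322),(215,540),(24,435))],.07,B)
print("board");f([(327,176),(374,169),(390,206),(343,212)],.015)
print("lid disc S,D");f([(247.3,206.5)],.082);f([(195+230/3.527,95+325/3.527)],.082,B)
print("dial");f([(120+661/4,120+312/4)],.088);f([(195+150/3.527,95+420/3.527)],.088,B)
print("block top S");f([(164,170),(183,168),(186.5,202.5),(165,205)],.07)
print("cups rim");f([(192,257)],.075);f([(378,248)],.075)
E
```

```text
knobtop [539. -66. 117.] [-0. -0.] [-0.  0.]
styltop [ 396. -305.  147.] [0.1 0.1] [ 0.1 -0.1]
yeltop [ 398. -213.  136.] [0.1 0.1] [ 0.1 -0.1]
yeltip [ 399. -214.   -1.] [0.1 0.1] [ 0.1 -0.1]
grntop [ 300. -317.  183.] [0.1 0.1] [ 0.1 -0.1]
grntip [ 297. -316.    8.] [1. 1.] [ 1.4 -1.2]
bluetop [ 375. -389.  176.] [0.4 0.5] [ 0.5 -0.5]
bluetip [ 375. -392.   -2.] [0. 0.] [ 0. -0.]
looptop [ 490. -293.  149.] [-1.8 -1.9] [-2.2  2. ]
ctrl
[[464.0, -135.0], [456.0, 82.0], [601.0, 88.0], [609.0, -126.0]] [532.8 -22.8  70. ]
ctrl side: corners
[[604.0, -124.0], [460.0, -130.0], [442.0, 92.0], [594.0, 92.0]] [525.  -17.8  70. ]
board
[[363.0, 202.0], [334.0, 368.0], [502.0, 380.0], [522.0, 229.0]] [430.5 294.7  15. ]
lid disc S,D
[[548.0, -67.0]] [547.7 -66.7  82. ]
[[536.0, -60.0]] [535.7 -59.6  82. ]
dial
[[523.0, 46.0]] [523.1  45.9  88. ]
[[524.0, 48.0]] [523.8  47.6  88. ]
block top S
[[373.0, -340.0], [365.0, -278.0], [516.0, -250.0], [524.0, -314.0]] [ 444.8 -295.6   70. ]
cups rim
[[712.0, -213.0]] [ 712.2 -213.2   75. ]
[[697.0, 282.0]] [696.9 281.6  75. ]
```

The lid knob is at about (540,-66) mm, the stylus at (397,-305) and the board at about (430,295). I'm moving above the lid.

Call:
{"fn": "carry_out", "kwargs": {
  "targets": [
    [[0,0,0],[20,-18,0],1],
    [[0,0,0],[30,-27,0],1],
    [[0,0,0],[30,-27,0],1],
    [[0,0,0],[30,-27,0],1],
    [[0,0,0],[30,-27,0],1],
    [[0,0,0],[30,-27,0],1],
    [[0,0,0],[30,-27,0],1],
    [[0,0,0],[30,-27,0],1],
    [[0,0,0],[30,-27,0],1],
    [[0,0,0],[30,-27,0],1],
    [[0,0,0],[30,-27,0],1],
    [[0,0,0],[30,-27,0],1]
  ]
}}

```text
time: 1.3
tcp_pos: [0.4221, -0.237, 0.2266]
eef_rot: [[0.969, 0.246, -0.0], [0.246, -0.969, -0.0], [-0.0, 0.0, -1.0]]
wrist_force: [-0.3, -0.7, 0.2]
gripper_width: 0.0916
```

Call:
{"fn": "carry_out", "kwargs": {
  "targets": [
    [[0,0,0],[30,-27,0],0.7],
    [[0,0,0],[30,-27,0],0.7],
    [[0,0,0],[30,-27,0],0.7],
    [[0,0,0],[30,-27,0],0.7],
    [[0,0,0],[20,-17,0],0.7],
    [[0,0,0],[0,0,0],0.7],
    [[0,0,0],[0,0,0],0.7]
  ]
}}

```text
time: 2.0
tcp_pos: [0.5263, -0.0823, 0.2262]
eef_rot: [[0.969, 0.248, -0.001], [0.248, -0.969, 0.0], [-0.001, -0.001, -1.0]]
wrist_force: [0.0, -0.4, -0.2]
gripper_width: 0.0641
```

```bash
python3 - <<'E'
from h import *
s=sense();print(s["time"],s["tcp_pos"],np.round(s["eef_rot"],3).tolist(),np.round(s["qpos"],1))
C=cam("wrist");im=grab_frame("wrist")[:,:,::-1];cv2.imwrite("pics/w1.png",im)
print(C[2],C[1].round(3).tolist(),C[0]["fx"],"exp knobtop px",proj(C,(.540,-.066,.116)))
S=grab_frame("side")[:,:,::-1]
# board contour in initial pictures
for n in("scene","side"):
    I=cv2.imread(f"pics/{n}0.png");h=cv2.cvtColor(I,cv2.COLOR_BGR2HSV)
    m=cv2.inRange(h,np.array((12,40,150)),np.array((28,150,255)));k=np.zeros_like(m)
    if n=="scene":k[160:220,315:400]=255
    else:k[285:384,140:275]=255
    c=max(cv2.findContours(m&k,0,1)[0],key=cv2.contourArea);print(n,cv2.contourArea(c),cv2.approxPolyDP(c,4,True)[:,0].tolist())
    CC=cam(n);print([(onz(CC,u,.015)*1000).round()[:2].tolist() for u in cv2.approxPolyDP(c,4,True)[:,0]])
E
```

```text
2.0 [ 0.52633357 -0.08234136  0.22623909] [[0.969, 0.248, -0.001], [0.248, -0.969, 0.0], [-0.001, -0.001, -1.0]] [ 41.1  19.8 -42.7 105.3  15.2  60.9 -83.1]
[ 0.59160297 -0.0652618   0.38431446] [[0.248, -0.969, -0.0], [-0.938, -0.24, 0.25], [-0.242, -0.062, -0.968]] 287.3868110407307 exp knobtop px [239.94064125 173.75981612]
scene 1885.5 [[371, 166], [325, 173], [330, 182], [336, 180], [331, 188], [341, 210], [391, 202]]
[[319.0, 361.0], [349.0, 197.0], [392.0, 208.0], [383.0, 229.0], [419.0, 207.0], [514.0, 224.0], [486.0, 387.0]]
side 7233.5 [[192, 289], [142, 360], [178, 383], [233, 383], [264, 322]]
[[516.0, 223.0], [491.0, 390.0], [407.0, 382.0], [327.0, 326.0], [348.0, 198.0]]
```

View pics/w1.png

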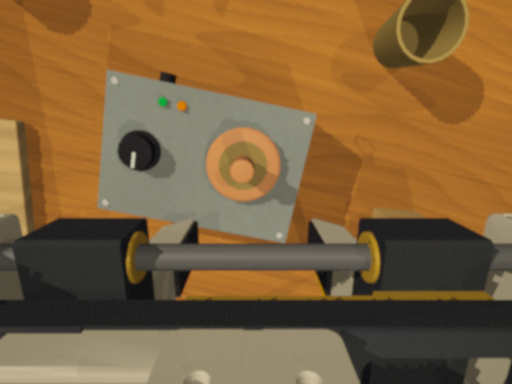

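The wrist view shows the knob top at (242,171) and the dial at (139,151), with the orange and green lamps near the top edge of the box. From this the knob is at (543,-67) mm. I'll align and descend.

Call:
{"fn": "carry_out", "kwargs": {
  "targets": [
    [[0,0,0],[20,-10.5,20],0.7],
    [[0,0,0],[0,0,35],0.7],
    [[0,0,0],[0,0,35],0.7],
    [[0,0,0],[0,0,25],0.7],
    [[0,0,0],[0,0,12],0.7],
    [[0,0,0],[0,0,7],0.7],
    [[0,0,0],[0,0,3],0.7],
    [[0,0,0],[0,0,0],0.7]
  ]
}}

```text
time: 2.9
tcp_pos: [0.544, -0.0681, 0.0905]
eef_rot: [[0.969, 0.246, 0.001], [0.246, -0.969, -0.0], [0.001, 0.001, -1.0]]
wrist_force: [-0.1, -0.4, 0.4]
gripper_width: 0.0643
```

```bash
python3 - <<'E'
from h import *
S=grab_frame("side")[:,:,::-1];a=grab_frame("scene")[:,:,::-1]
s=sense();print(s["tcp_pos"],s["eef_rot"][0])
cv2.imwrite("pics/g1.png",np.hstack([cv2.resize(S[110:240,190:320],(400,400),interpolation=2),cv2.resize(a[140:270,185:315],(400,400),interpolation=2)]))
E
```

```text
[ 0.54434642 -0.06793195  0.09087666] [0.9692495  0.24607191 0.00200455]
```

View pics/g1.png

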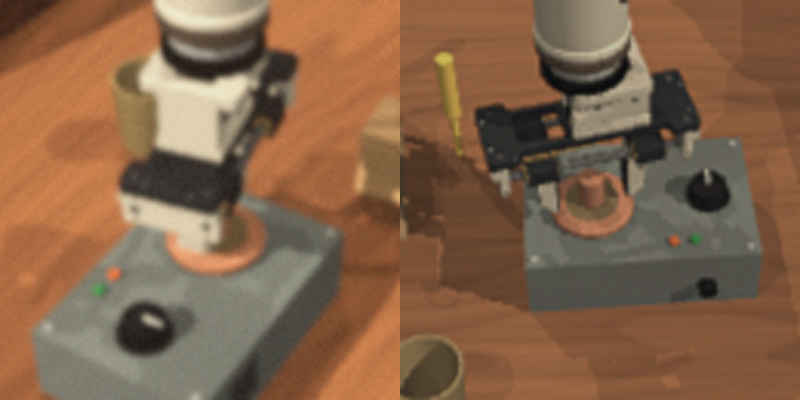

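The fingers straddle the knob (scene half of the crop, knob at (592,190), fingers at 545 and 640). Close and lift.

Call:
{"fn": "carry_out", "kwargs": {
  "targets": [
    [[0,0,0],[0,0,0],0.4],
    [[0,0,0],[0,0,0],0.2],
    [[0,0,0],[0,0,0],0],
    [[0,0,0],[0,0,0],0],
    [[0,0,0],[0,0,0],0],
    [[0,0,0],[0,0,0],0]
  ]
}}

```text
time: 3.6
tcp_pos: [0.5434, -0.0677, 0.0897]
eef_rot: [[0.969, 0.246, -0.0], [0.246, -0.969, 0.0], [-0.0, -0.0, -1.0]]
wrist_force: [0.2, 1.2, 0.0]
gripper_width: 0.0231
```

Call:
{"fn": "carry_out", "kwargs": {
  "targets": [
    [[0,0,0],[0,0,-5],0],
    [[0,0,0],[0,0,-15],0],
    [[0,0,0],[0,0,-30],0],
    [[0,0,0],[0,0,-30],0],
    [[0,0,0],[0,0,-10],0],
    [[0,0,0],[0,0,0],0]
  ]
}}

```text
time: 4.2
tcp_pos: [0.5448, -0.0679, 0.1819]
eef_rot: [[0.969, 0.246, 0.004], [0.246, -0.969, -0.001], [0.004, 0.002, -1.0]]
wrist_force: [-0.4, -0.6, -2.3]
gripper_width: 0.0233
```

Call:
{"fn": "carry_out", "kwargs": {
  "targets": [
    [[0,0,0],[-1,-12,0],0],
    [[0,0,0],[-2,-24,0],0],
    [[0,0,0],[-3.5,-37,0],0],
    [[0,0,0],[-3.5,-37,0],0],
    [[0,0,0],[-3.5,-37,0],0],
    [[0,0,0],[-3.5,-37,0],0],
    [[0,0,0],[-3.5,-37,0],0],
    [[0,0,0],[-3.5,-37,0],0],
    [[0,0,0],[-3.5,-37,0],0],
    [[0,0,0],[-3.5,-37,0],0],
    [[0,0,0],[-2.5,-25,0],0],
    [[0,0,0],[-2,-15,0],0]
  ]
}}

```text
time: 5.4
tcp_pos: [0.4141, 0.2866, 0.1783]
eef_rot: [[0.968, 0.25, -0.003], [0.25, -0.968, 0.0], [-0.003, -0.001, -1.0]]
wrist_force: [0.5, -0.2, -1.0]
gripper_width: 0.0234
```

Call:
{"fn": "carry_out", "kwargs": {
  "targets": [
    [[0,0,0],[-1,-10,10],0],
    [[0,0,0],[0,0,30],0],
    [[0,0,0],[0,0,30],0],
    [[0,0,0],[0,0,25],0],
    [[0,0,0],[0,0,20],0],
    [[0,0,0],[0,0,10],0],
    [[0,0,0],[0,0,5],0],
    [[0,0,0],[0,0,0],0],
    [[0,0,0],[0,0,0],0]
  ]
}}

```text
time: 6.3
tcp_pos: [0.4142, 0.294, 0.0503]
eef_rot: [[0.969, 0.246, 0.001], [0.246, -0.969, 0.001], [0.001, -0.0, -1.0]]
wrist_force: [0.3, 0.7, -1.0]
gripper_width: 0.0236
```

Call:
{"fn": "carry_out", "kwargs": {
  "targets": [
    [[0,0,0],[2,1,5],0],
    [[0,0,0],[0,0,4],0],
    [[0,0,0],[0,0,3],0],
    [[0,0,0],[0,0,2],0],
    [[0,0,0],[0,0,0],0],
    [[0,0,0],[0,0,0],0]
  ]
}}

```text
time: 6.9
tcp_pos: [0.4161, 0.2931, 0.0357]
eef_rot: [[0.969, 0.246, -0.0], [0.246, -0.969, 0.0], [-0.0, -0.0, -1.0]]
wrist_force: [0.0, 0.0, -1.5]
gripper_width: 0.0235
```

```bash
python3 - <<'E'
from h import *
s=sense();print(s["tcp_pos"],s["wrist_force"])
for n in("side","scene"):cv2.imwrite(f"pics/{n}2.png",grab_frame(n)[:,:,::-1])
E
```

```text
[0.41609422 0.29309917 0.03571059] [ 9.68367609e-04  1.36811364e-02 -1.46281118e+00]
```

Call:
{"fn": "carry_out", "kwargs": {
  "targets": [
    [[0,0,0],[0,0,1],0],
    [[0,0,0],[0,0,0],0],
    [[0,0,0],[0,0,0],0]
  ]
}}

```text
time: 7.3
tcp_pos: [0.4162, 0.293, 0.0347]
eef_rot: [[0.969, 0.246, 0.0], [0.246, -0.969, -0.0], [0.0, 0.0, -1.0]]
wrist_force: [-0.3, -0.5, -1.5]
gripper_width: 0.0231
```

Call:
{"fn": "carry_out", "kwargs": {
  "targets": [
    [[0,0,0],[0,0,1],0],
    [[0,0,0],[0,0,0],0],
    [[0,0,0],[0,0,0],0]
  ]
}}

```text
time: 7.6
tcp_pos: [0.4162, 0.293, 0.0347]
eef_rot: [[0.969, 0.246, 0.001], [0.246, -0.969, -0.001], [0.0, 0.001, -1.0]]
wrist_force: [-2.5, -3.2, 10.0]
gripper_width: 0.023
```

Contact with the board is felt at 10 N. I'll back off slightly, open and retreat upward.

Call:
{"fn": "carry_out", "kwargs": {
  "targets": [
    [[0,0,0],[0,0,-0.7],0],
    [[0,0,0],[0,0,0],0.2],
    [[0,0,0],[0,0,0],0.4],
    [[0,0,0],[0,0,0],0.7],
    [[0,0,0],[0,0,0],0.7],
    [[0,0,0],[0,0,0],0.7],
    [[0,0,0],[0,0,-20],0.7],
    [[0,0,0],[0,0,-40],0.7],
    [[0,0,0],[0,0,-45],0.7],
    [[0,0,0],[0,0,-45],0.7],
    [[0,0,0],[0,0,-40],0.7],
    [[0,0,0],[0,0,0],0.7]
  ]
}}

```text
time: 8.8
tcp_pos: [0.4189, 0.2957, 0.2298]
eef_rot: [[0.969, 0.246, 0.009], [0.246, -0.969, 0.005], [0.01, -0.002, -1.0]]
wrist_force: [0.6, 0.4, 0.2]
gripper_width: 0.0639
```

```bash
python3 - <<'E'
from h import *
s=sense();print(s["tcp_pos"],s["time"])
C=cam("wrist");w=grab_frame("wrist")[:,:,::-1];print("knob exp",proj(C,(.416,.293,.061)),[proj(C,(x/1000,y/1000,.015)).round() for x,y in((319,361),(348,197),(515,224),(488,388))])
cv2.imwrite("pics/w3.png",w)
S=cv2.imread("pics/side2.png");A=cv2.imread("pics/scene2.png")
h=np.hstack([cv2.resize(S[140:270,190:320],(390,390),interpolation=2),cv2.resize(A[140:270,190:320],(390,390),interpolation=2)])
w2=cv2.resize(w,(280,210));pad=np.zeros((210,780,3),np.uint8);pad[:,:280]=w2
cv2.imwrite("pics/c3.png",np.vstack([h,pad]))
E
```

```text
[0.41888667 0.29571666 0.22983987] 8.8
knob exp [254.89880462 183.60582679] [array([190., 231.]), array([309., 240.]), array([328., 114.]), array([195., 103.])]
```

View pics/c3.png

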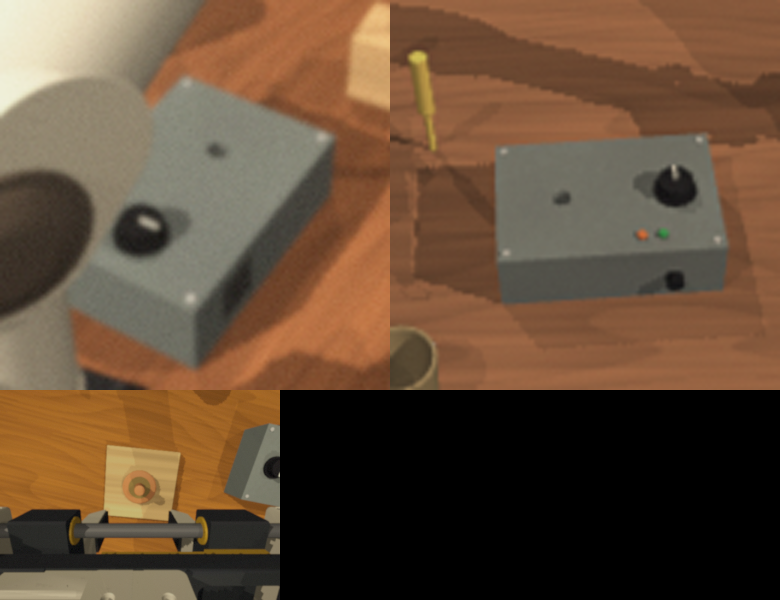

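The lid is flat on the board and well centred. The hole shows at scene (247.3,206) and side (262.3,190). For the grasp I'll turn the jaws to a 45° diagonal, which keeps the gripper body clear of the green, large blue, yellow and loop tools. On the way I'll look at the hole from above.

Call:
{"fn": "carry_out", "kwargs": {
  "targets": [
    [[0,0,-7.8],[0,0,0],0.6],
    [[0,0,-7.8],[0,0,0],0.6],
    [[0,0,-7.8],[0,0,0],0.6],
    [[0,0,-7.6],[0,0,0],0.6],
    [[0,0,0],[0,0,0],0.6]
  ]
}}

```text
time: 9.35
tcp_pos: [0.4154, 0.2924, 0.2229]
eef_rot: [[0.703, 0.711, -0.003], [0.711, -0.703, -0.001], [-0.002, -0.001, -1.0]]
wrist_force: [-0.5, -1.0, 0.5]
gripper_width: 0.0551
```

Call:
{"fn": "carry_out", "kwargs": {
  "targets": [
    [[0,0,0],[-9,16,0],0.6],
    [[0,0,0],[-18,32,0],0.6],
    [[0,0,0],[-18,32,0],0.6],
    [[0,0,0],[-18,32,0],0.6],
    [[0,0,0],[-18,32,0],0.6],
    [[0,0,0],[-18,32,0],0.6],
    [[0,0,0],[-18,32,0],0.6],
    [[0,0,0],[-18,32,0],0.6],
    [[0,0,0],[-18,32,0],0.6],
    [[0,0,0],[-18,32,0],0.6],
    [[0,0,0],[-14,24,0],0.6],
    [[0,0,0],[0,0,0],0.6]
  ]
}}

```text
time: 10.55
tcp_pos: [0.5189, -0.0746, 0.223]
eef_rot: [[0.712, 0.702, -0.002], [0.702, -0.712, -0.001], [-0.002, -0.001, -1.0]]
wrist_force: [-0.2, 0.2, 0.1]
gripper_width: 0.0549
```

```bash
python3 - <<'E'
from h import *
A=cam("scene");B=cam("side")
print("hole scene/side",onz(A,(247.3,206),.07),onz(B,(262.3,190),.07))
s=sense();print(s["tcp_pos"],s["time"],s["qpos"].round(1),np.round(s["eef_rot"],3).tolist())
C=cam("wrist");w=grab_frame("wrist")[:,:,::-1];cv2.imwrite("pics/w4.png",w)
h0=onz(A,(247.3,206),.07);u,v=proj(C,h0).astype(int);print(u,v)
x0,y0=max(u-40,0),max(v-40,0)
g=cv2.cvtColor(w,cv2.COLOR_BGR2GRAY);r=g[y0:v+40,x0:u+40];print(r.shape,np.median(r),r.min())
m=(r<np.median(r)*.6).astype(np.uint8)
n,l,st,c=cv2.connectedComponentsWithStats(m)
for i in range(1,n):
    if st[i,4]>20:
        p=c[i]+[x0,y0];print(st[i],p.round(1),onz(C,p,.07).round(4))
D=[];
E
```

```text
hole scene/side [ 0.53556919 -0.06705461  0.07      ] [ 0.53293066 -0.06443807  0.07      ]
[ 0.51892623 -0.07459669  0.22303957] 10.55 [ 46.3  21.1 -50.2 106.4  18.5  61.1 -56.5] [[0.712, 0.702, -0.002], [0.702, -0.712, -0.001], [-0.002, -0.001, -1.0]]
258 166
(80, 80) 135.0 42
[ 33  34  16  14 165] [258.7 166.5] [ 0.5359 -0.0671  0.07  ]
```

View pics/w4.png

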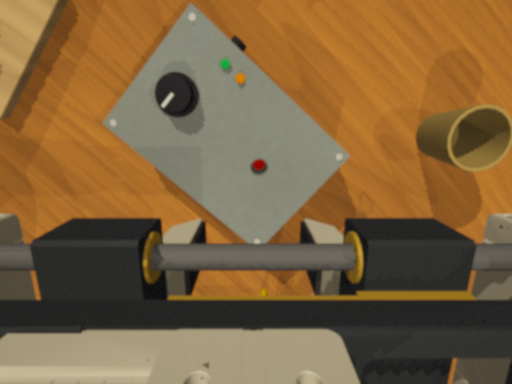

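The hole centre is at wrist px (258.7,166.5), with the red button visible in it, which gives (535.9,-67.1) mm and agrees with the scene view. Next I'll go near the stylus at a safe height and look.

Call:
{"fn": "carry_out", "kwargs": {
  "targets": [
    [[0,0,0],[-14,4,-10],0.6],
    [[0,0,0],[-31,8.5,0],0.6],
    [[0,0,0],[-31,8.5,0],0.6],
    [[0,0,0],[-31,8.5,0],0.6],
    [[0,0,0],[-31,8.5,0],0.6],
    [[0,0,0],[-31,8.5,0],0.6],
    [[0,0,0],[-31,8.5,0],0.6],
    [[0,0,0],[-31,8.5,0],0.6],
    [[0,0,0],[-31,8.5,0],0.6],
    [[0,0,0],[-26,6,0],0.6],
    [[0,0,0],[0,0,0],0.6],
    [[0,0,0],[0,0,0],0.6]
  ]
}}

```text
time: 11.8
tcp_pos: [0.3717, -0.3276, 0.234]
eef_rot: [[0.705, 0.709, -0.0], [0.709, -0.705, 0.001], [0.001, -0.001, -1.0]]
wrist_force: [0.8, 0.0, -0.4]
gripper_width: 0.0553
```

```bash
python3 - <<'E'
from h import *
s=sense();print(s["tcp_pos"],s["time"],s["qpos"].round(1),np.round(s["eef_rot"],3).tolist())
C=cam("wrist");w=grab_frame("wrist")[:,:,::-1];cv2.imwrite("pics/w5.png",w)
print("exp top",proj(C,(.3965,-.305,.15)),"foot",proj(C,(.3965,-.305,.07)))
bl,l=blobs(w,(105,140,40),(130,255,255),30);print(bl)
E
```

```text
[ 0.37168496 -0.32763211  0.23398572] 11.8 [ 77.7  15.3 -45.6 109.6  12.5  60.2 -17.9] [[0.705, 0.709, -0.0], [0.709, -0.705, 0.001], [0.001, -0.001, -1.0]]
exp top [254.6384141  160.79749647] foot [254.19284887 150.82088153]
[([249, 144, 18, 25, 313], [257.3, 156.5]), ([287, 211, 18, 32, 373], [295.3, 224.6])]
```

View pics/w5.png

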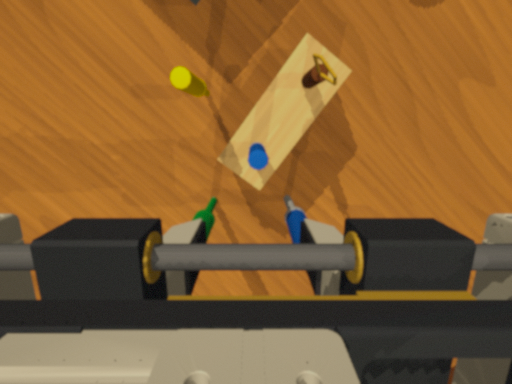

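The small blue handle's top is at wrist px (258,158.5), standing in the block with the loop tool at (318,75). Its corrected position is (400,-306) mm. Moving over it and descending.

Call:
{"fn": "carry_out", "kwargs": {
  "targets": [
    [[0,0,0],[20,2.5,0],0.6],
    [[0,0,0],[15.5,2,0],0.6],
    [[0,0,0],[0,0,20],0.6],
    [[0,0,0],[0,0,30],0.6],
    [[0,0,0],[0,0,30],0.6],
    [[0,0,0],[0,0,25],0.6],
    [[0,0,0],[0,0,20],0.6],
    [[0,0,0],[0,0,12],0.6],
    [[0,0,0],[0,0,0],0.6],
    [[0,0,0],[0,0,0],0.6]
  ]
}}

```text
time: 12.85
tcp_pos: [0.4007, -0.306, 0.098]
eef_rot: [[0.703, 0.711, 0.001], [0.711, -0.703, 0.0], [0.001, 0.0, -1.0]]
wrist_force: [-0.3, -0.5, 0.3]
gripper_width: 0.0551
```

Call:
{"fn": "carry_out", "kwargs": {
  "targets": [
    [[0,0,0],[0,0,0],0.4],
    [[0,0,0],[0,0,0],0.2],
    [[0,0,0],[0,0,0],0],
    [[0,0,0],[0,0,0],0],
    [[0,0,0],[0,0,0],0],
    [[0,0,0],[0,0,0],0]
  ]
}}

```text
time: 13.45
tcp_pos: [0.3998, -0.3069, 0.0976]
eef_rot: [[0.704, 0.71, 0.0], [0.71, -0.704, -0.0], [-0.0, 0.0, -1.0]]
wrist_force: [0.2, -0.2, 0.3]
gripper_width: 0.0178
```

The width is 17.8 mm, so the handle is gripped across its full diameter. Lifting straight up.

Call:
{"fn": "carry_out", "kwargs": {
  "targets": [
    [[0,0,0],[0,0,-6],0],
    [[0,0,0],[0,0,-15],0],
    [[0,0,0],[0,0,-20],0],
    [[0,0,0],[0,0,-20],0],
    [[0,0,0],[0,0,-25],0],
    [[0,0,0],[0,0,-25],0],
    [[0,0,0],[0,0,-20],0],
    [[0,0,0],[0,0,-9],0],
    [[0,0,0],[0,0,0],0],
    [[0,0,0],[0,0,0],0]
  ]
}}

```text
time: 14.45
tcp_pos: [0.3993, -0.3065, 0.2371]
eef_rot: [[0.704, 0.71, -0.001], [0.71, -0.704, 0.0], [-0.0, -0.001, -1.0]]
wrist_force: [0.1, 0.8, -1.0]
gripper_width: 0.0173
```

```bash
python3 - <<'E'
from h import *
s=sense();print(s["tcp_pos"],s["wrist_force"],s["gripper_width"])
a=grab_frame("scene")[:,:,::-1];S=grab_frame("side")[:,:,::-1]
cv2.imwrite("pics/c6.png",np.hstack([cv2.resize(S[60:210,290:430],(373,400),interpolation=2),cv2.resize(a[80:230,110:250],(373,400),interpolation=2)]))
E
```

```text
[ 0.39930622 -0.30654855  0.23705633] [ 0.07683502  0.84249134 -0.95475997] 0.017341755441699695
```

View pics/c6.png

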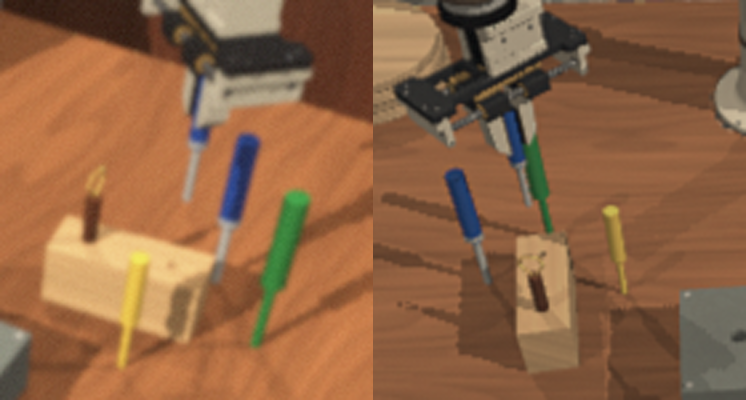

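The stylus hangs upright, with its tip at side crop (188,200) and scene crop (529,205). The other tools have not moved. Moving above the hole and then looking.

Call:
{"fn": "carry_out", "kwargs": {
  "targets": [
    [[0,0,0],[13,-3.5,0],0],
    [[0,0,0],[26,-7,0],0],
    [[0,0,0],[29,-8,0],0],
    [[0,0,0],[29,-8,0],0],
    [[0,0,0],[29,-8,0],0],
    [[0,0,0],[29,-8,0],0],
    [[0,0,0],[29,-8,0],0],
    [[0,0,0],[29,-8,0],0],
    [[0,0,0],[27,-7,0],0],
    [[0,0,0],[18,-4,0],0],
    [[0,0,0],[8,-2,0],0],
    [[0,0,0],[0,0,0],0]
  ]
}}

```text
time: 15.75
tcp_pos: [0.5363, -0.0653, 0.237]
eef_rot: [[0.702, 0.712, -0.001], [0.712, -0.702, 0.001], [0.0, -0.001, -1.0]]
wrist_force: [-0.3, 0.4, -0.8]
gripper_width: 0.0172
```

Call:
{"fn": "carry_out", "kwargs": {
  "targets": [
    [[0,0,0],[0,0,20],0],
    [[0,0,0],[0,0,20],0],
    [[0,0,0],[0,0,10],0],
    [[0,0,0],[0,0,0],0],
    [[0,0,0],[0,0,0],0]
  ]
}}

```text
time: 16.25
tcp_pos: [0.5363, -0.0679, 0.1878]
eef_rot: [[0.704, 0.71, 0.0], [0.71, -0.704, 0.0], [0.0, 0.0, -1.0]]
wrist_force: [-0.2, -0.5, 0.9]
gripper_width: 0.0175
```

```bash
python3 - <<'E'
from h import *
A=cam("scene");B=cam("side")
print("tip at lift",tri(A,(168.6,156.9),B,(360.6,135)))
s=sense();print(s["time"],s["tcp_pos"],s["wrist_force"],s["gripper_width"],np.round(s["eef_rot"],3).tolist(),s["qpos"].round(1))
a=grab_frame("scene")[:,:,::-1];S=grab_frame("side")[:,:,::-1]
t=s["tcp_pos"]-[0,0,.0876];print("exp tip px",proj(A,t),proj(B,t),"hole px",proj(A,(.5359,-.0671,.07)),proj(B,(.5359,-.0671,.07)))
cv2.imwrite("pics/c7.png",np.hstack([cv2.resize(S[130:230,210:310],(400,400),interpolation=2),cv2.resize(a[140:240,200:300],(400,400),interpolation=2)]))
E
```

```text
tip at lift [ 0.39575836 -0.30679299  0.1470537 ]
16.25 [ 0.53628916 -0.06788695  0.18777275] [-0.24013048 -0.49629641  0.90576715] 0.01752020693048203 [[0.704, 0.71, 0.0], [0.71, -0.704, 0.0], [0.0, 0.0, -1.0]] [ 43.1  25.5 -48.7 106.3  22.4  58.2 -59.7]
exp tip px [246.67484289 199.4896347 ] [261.94727249 179.66289587] hole px [247.28482456 206.0851688 ] [261.92252344 188.91587769]
```

View pics/c7.png

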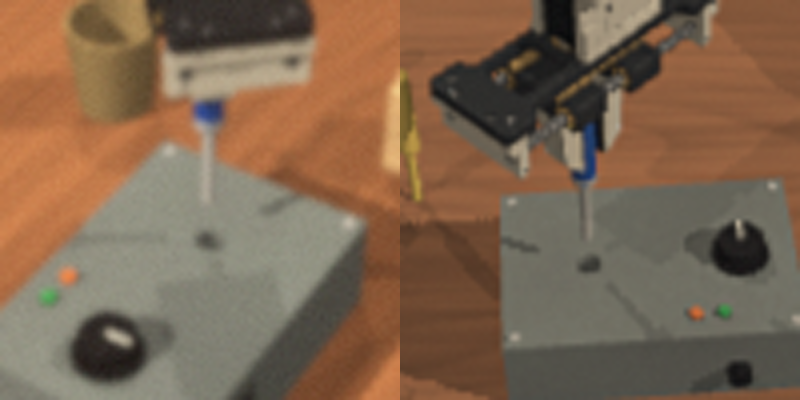

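The tip (side crop (207,203), scene crop (586,239)) is where it was predicted and sits over the hole. Descending into the shaft.

Call:
{"fn": "carry_out", "kwargs": {
  "targets": [
    [[0,0,0],[-0.5,-0.8,10],0],
    [[0,0,0],[0,0,10],0],
    [[0,0,0],[0,0,10],0],
    [[0,0,0],[0,0,10],0],
    [[0,0,0],[0,0,10],0],
    [[0,0,0],[0,0,5],0],
    [[0,0,0],[0,0,0],0],
    [[0,0,0],[0,0,0],0]
  ]
}}

```text
time: 17.15
tcp_pos: [0.5355, -0.067, 0.1324]
eef_rot: [[0.704, 0.71, 0.0], [0.71, -0.704, 0.0], [0.0, -0.0, -1.0]]
wrist_force: [1.0, -0.6, 0.7]
gripper_width: 0.0176
```

Call:
{"fn": "carry_out", "kwargs": {
  "targets": [
    [[0,0,0],[0,0,4],0],
    [[0,0,0],[0,0,3],0],
    [[0,0,0],[0,0,2],0],
    [[0,0,0],[0,0,1],0],
    [[0,0,0],[0,0,0],0],
    [[0,0,0],[0,0,0],0]
  ]
}}

```text
time: 17.75
tcp_pos: [0.5359, -0.0673, 0.1228]
eef_rot: [[0.704, 0.71, 0.001], [0.71, -0.704, -0.0], [0.001, 0.001, -1.0]]
wrist_force: [0.6, -1.1, 2.2]
gripper_width: 0.0178
```

Call:
{"fn": "carry_out", "kwargs": {
  "targets": [
    [[0,0,0],[0,0,1],0],
    [[0,0,0],[0,0,1],0],
    [[0,0,0],[0,0,0.7],0],
    [[0,0,0],[0,0,0],0],
    [[0,0,0],[0,0,0],0]
  ]
}}

```text
time: 18.25
tcp_pos: [0.5357, -0.0673, 0.1199]
eef_rot: [[0.704, 0.71, 0.001], [0.71, -0.704, -0.0], [0.001, 0.001, -1.0]]
wrist_force: [1.5, -0.7, 4.3]
gripper_width: 0.0176
```

Call:
{"fn": "carry_out", "kwargs": {
  "targets": [
    [[0,0,0],[0,0,0.5],0],
    [[0,0,0],[0,0,0],0],
    [[0,0,0],[0,0,0],0]
  ]
}}

```text
time: 18.55
tcp_pos: [0.5357, -0.0673, 0.1195]
eef_rot: [[0.704, 0.71, 0.001], [0.71, -0.704, -0.0], [0.0, 0.001, -1.0]]
wrist_force: [1.1, -1.6, 5.3]
gripper_width: 0.0174
```

Call:
{"fn": "carry_out", "kwargs": {
  "targets": [
    [[0,0,0],[0,0,0.6],0],
    [[0,0,0],[0,0,0],0],
    [[0,0,0],[0,0,0],0],
    [[0,0,0],[0,0,0],0]
  ]
}}

```text
time: 18.95
tcp_pos: [0.5359, -0.0672, 0.1194]
eef_rot: [[0.704, 0.71, 0.001], [0.71, -0.704, -0.0], [0.001, 0.001, -1.0]]
wrist_force: [0.2, 0.2, 9.0]
gripper_width: 0.0175
```

```bash
python3 - <<'E'
from h import *
a=grab_frame("scene")[:,:,::-1];S=grab_frame("side")[:,:,::-1]
F=[sense()["wrist_force"]]
for i in range(3): grab_frame("wrist");s=sense();F.append(s["wrist_force"])
print(s["time"],s["tcp_pos"],s["gripper_width"],np.round(F,1).tolist())
cv2.imwrite("pics/c8.png",np.hstack([cv2.resize(S,(400,300)),cv2.resize(a[110:300,110:410],(400,300),interpolation=2)]))
E
```

```text
19.2 [ 0.53588849 -0.06717542  0.11937511] 0.017480431750725712 [[0.4, -0.5, 9.4], [0.4, -0.4, 9.4], [0.5, -0.3, 10.3], [0.3, -0.3, 8.5]]
```

View pics/c8.png

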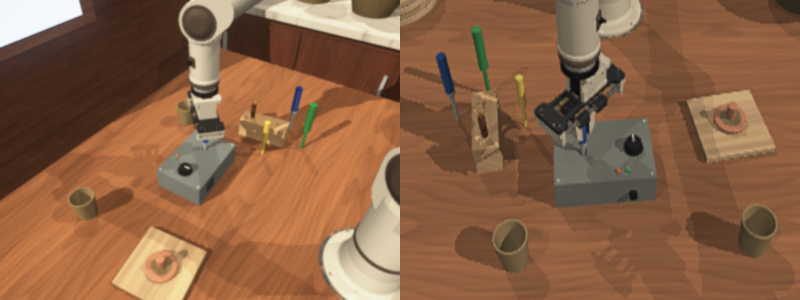

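The stop was felt: the last 0.6 mm of command moved the TCP only 0.1 mm, and the force rose from 5 to about 9 N. The view shows the stylus in the hole, the lid flat on the board, and the cups and loop tool in place. Handing in.

```bash
python3 -c "
from bench import *
print(finish_job());s=sense();print(s['time'],s['tcp_pos'],s['wrist_force'],s['gripper_width'])"
```

```text
the job is handed in; nothing more can be done
None
the job is handed in; nothing more can be done
```

I put the lid flat near the centre of the ware board, took the small blue stylus from the block, and handed in with it holding the reset button down. The hand-in reports no verdict, so I have only my own checks.

- **Button:** it is against its stop. The last 0.6 mm of commanded push moved the tool only 0.1 mm, and the upward force rose from 5 N to about 9 N, well under the 40 N limit. The tip's estimated height of 32 mm matches full travel.
- **Stylus:** still gripped (17.5 mm finger opening) with the tool vertical, and the tool axis is within about 1 mm of the measured hole centre.
- **Lid:** set down at about 10 N contact force, not dropped. The last view shows it flat and released near the middle of the board.
- **Other tool and cups:** they look unmoved in the last view, though I did not re-measure their positions.

The only disagreement was between the camera views: hole and stylus-tip estimates differed by about 3–4 mm, within what the hole allows. No check failed. The clock stood at 19.2 s just before hand-in, of the 67 s allowed.

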